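# Unlock the scraper stand and present the scraper at its working angle

### The job

The bench scraper is locked in its stand: push the key with the square bow fully into the lock, turn it clockwise about a quarter turn so that the steel bar swings clear of the scraper, and leave the key in the lock. Then draw the scraper out and finish while still holding it in the gripper, motionless and at least 15 cm above the table, at its scraping angle: blade sloping about 45 degrees, its long edge level and lower than the grip. Leave the other key and everything else where it stands.

Things in the scene. Friction and masses are not known exactly. Their poses are not given: they have to be found in the camera images.
- stand: Fixed steel scraper stand. Origin on the table under the middle of the slot, z up. Base plate 74 (x) x 236 (y) x 10 mm, from y = -84 to +152. Slot along its y axis, 9 mm wide, 124 long, floor 10 and top 56 mm above the table, walls 8 mm (25 mm over both). A square grey pillar, 46 x 46 mm, 83 mm high, at y = +112 carries the lock.
- lock_mouth (a point): Centre of the key slot's mouth, 110 mm above the table, on top of the upright dark steel lock cylinder (42 mm across, 26 high) on the stand's pillar. Its frame turns with the cylinder: z up out of the lock; the slot is 19 mm long (y), 9 wide (x), with a 2 mm chamfer, 26 deep.
- bar_tip (a point): Free end of the steel locking bar (14 wide, 6 thick), which runs from the lock cylinder along the lock's -y to 71 mm from its axis and turns with it; its top is 3 mm below the slot's mouth. While locked it lies 3 mm above one end of the scraper's grip.
- lock (a joint): Angle of the lock cylinder and its bar, rad: near 0 locked (bar over the scraper), grows as it is turned clockwise seen from above, stop at 1.6. Stays where it is left (friction 0.04 N m). The key has about 0.2 rad of play in the slot either way.
- key: The key that fits, standing in a black block: steel blade 16 (y) x 6 (x) x 24 mm, hidden in the block; collar 26 mm across from 24 to 28 mm, resting on the block; black square-cornered bow 34 (y) x 10 (x) x 28 mm from 36 to 64 mm. Origin at the blade's tip, z up to the bow. 40 g. Fully in the lock the collar meets the lock's top, tip 24 mm below the mouth. Either way round fits.
- round_key: The other key, not to be used: the same but with a round black bow 32 mm across and a thin round blade; stands in a block like the first, at least 10 cm away. Origin at the blade's tip, z up.
- key_block: Fixed black block 52 x 52 x 30 mm under the square-bowed key. Origin under its middle, z up.
- scraper: Scraper, 85 g, blade down in the slot, its top 98 mm above the table. Own axes: x from blade edge (-44 mm) to back of the grip (+44), up in the stand; y along the edge; z the thickness, level in the stand. Blade x -44 to +20, 118 mm long (y), z 0 to 7; black grip bar x +20 to +44, 120 long, z 0 to 14. Origin in mid-length on the z = 0 face. Loose in the slot, it leans up to 6 degrees.
- blade_edge (a point): Middle of the scraper's long blade edge, 76 mm from scraper_grip. Axes as the scraper's.
- scraper_grip (a point): Middle of the scraper's grip bar, 14 mm thick (z), 24 high (x): the place to grip it, from above, about 86 mm above the table at the start. Axes as the scraper's.
- waffle_a: Waffle disc, 84 mm, bystander. Origin under its middle.
- waffle_b: Waffle disc, 85 mm, bystander. Origin under its middle.
- timer: Round white and red wind-up timer, 62 mm, 34 high, bystander. Origin under its middle.
- tape: Roll of tape lying flat, 103 mm, 25 high, bystander. Origin under its middle.
- cup: Steel cup, 76 mm, 102 high, bystander. Origin under its middle.

How it is judged:
By the outcome, as a careful person would: the job done as asked, in the order asked, and still so for the second after the job is handed in, while the arm keeps its last pose, push and grip.
It also fails if it takes over 59 s, if anything falls off the work surface, if the arm or the gripper's body presses on something with over 40 N, if the wrist force passes 120 N, or if a joint passes its speed limit or range.

### The arm

A 6-joint arm with a two-finger parallel gripper is mounted at the origin on a cart in front of the work surface, level with it; the furniture and walls round the work are solid. World frame = base frame: x ahead of the robot, y to its left, z up, the work surface at z = 0. Lengths are in mm, angles in rad, forces in N, time in s.
With the tool pointing down it reaches from about 200 to 875 mm from the base axis. Payload 3.4 kg.
Tool frame: the origin (TCP) lies at the very end of the fingers, on their centre line; the grasp point (between the pads) lies r.grip_depth behind it (r.grip_depth is the distance from the TCP to the grasp point, in mm); z points along the fingers, y is the line along which they close (so a half turn about z gives the same grasp; the last joint's range is limited). The gripper opens to 94 mm and grips with 3 to 60 N. Pads are 16 mm wide; open, the fingers measure 119 mm over their backs; the gripper's body (75 mm by 177 mm) begins 78 mm behind the grasp point.
Start: joints at [-1.269, 0.276, 1.505, -0, 1.361, -0.121], TCP at [235.935, -524.405, 205.493] pointing down, gripper open.
Joint ranges: [-2.89, 2.89], [-0.75, 2.08], [0.22, 2.7], [-1.18, 4.32], [0.11, 2.71], [-2.7, 2.7]. Speed limits (rad/s): [2.57, 2.57, 3.14, 3.14, 3.14, 3.14].

### API

Orientations are given as a rotation vector (axis times angle).
In Python, from plant import r gives the robot as it stands. The module is installed in compiled form; this text tells all that it offers.
- The arm moves only by the shell command python3 -m pendant 'ROWS' [FORCE]. ROWS is JSON, a list of rows, each a list of 7 numbers: the shift along the world's x, y, z as a fraction of full scale, then the turn, a rotation vector about the world's x, y, z as a fraction of full scale, then the closure, from -1 (fully open) to 1 (shut). In form: [[tx, ty, tz, ax, ay, az, gripper], ...]. A call has 1 to 20 rows; each row shifts and turns the commanded pose from where the row before left it; what a row does not reach is not made up. Full scale, the value 1, is 0.4 m for a shift and 45 degrees for a turn. A row lasts 1/12 s, in which the tool goes at most 41.7 mm and 7.16 degrees, less where a joint would pass 70% of its speed; a pose out of reach is approached as far as the arm can. A call with a number of a shift or a turn outside -1 to 1 is refused whole. A call with a gripper value outside its range is refused whole. The fingers move at their own pace and stop on an object; FORCE is the grip in N (left out, the last holds). Time passes only in rows, so rows that do not move let the fingers close. It gives the time, the measured TCP pose, the force, the opening and the grip force at its end, in the units of the state.
- r.observe(): the state, without advancing time (a new reading comes with each control period).
- r.get_image(name): name is "scene" or "side" or "wrist"; returns (picture, depth): 480x640x3 uint8, blue, green, red; 480x640 float32, mm along the optical axis (not along the pixel's ray), 0 where there is no reading.
- r.camera_model(name): a dict with "camera_matrix" (3x3 intrinsics, pixels), "distortion" ([k1, k2, p1, p2, k3] as OpenCV has them; the pictures are not rectified), "eye" and "attitude" of the camera in the world. Camera axes: x right, y up, looking along -z (the intrinsics and any distortion apply to the point x, -y, -z); pixel columns grow to the right and rows downward; lengths in mm; the calibration is good to about 2 mm. A picture is of the moment at which its call begins: read the wrist's pose just before it. camera_model takes no time and is no camera call; for the wrist camera it gives the pose at the moment of the call.
- r.sign_off(): hands the job in; it is judged then, once.
The state is a dict: "t": time; "joint_pos": joint angles; "qvel": joint speeds; "joint_torque": joint torques, N m; "position": TCP position; "tcp_rot": TCP orientation; "ft_force": force on the tool from outside, world axes, zero at the start; "ft_torque": the same for the moment, N m; "finger_gap": finger opening in mm; "gripper_force": force on a finger pad.
Only numpy, scipy, OpenCV 4.12 (cv2) and the standard library are available. Lean on these libraries where they do the work, as an engineer would, in place of code of your own. Each camera call takes 0.05 s, during which the arm holds its last target. There are 200 camera calls.

## Working session

There is one attempt and no reset: what is moved stays moved. The work goes in short steps, Python scripts to look and compute and a shell command to move; the robot and the scene stay as the last step left them, time stands still between calls to the robot, and variables do not carry over. Pictures are saved under pics/ and viewed, at most 10 in all, crops included, and the job is handed in when it is done.

```bash
mkdir -p pics
cat > h.py <<'E'
import numpy as np, cv2
from plant import r
def cam(n):
    m=r.camera_model(n); K=np.array(m["camera_matrix"],float); D=np.array(m["distortion"],float)
    a=np.array(m["attitude"],float)
    R=a if a.shape==(3,3) else cv2.Rodrigues(a)[0]
    return K,D,np.array(m["eye"],float),R
def cast(c,uv,z):
    K,D,e,R=c
    p=cv2.undistortPoints(np.array(uv,float).reshape(-1,1,2),K,D).reshape(-1,2)
    d=np.c_[p[:,0],-p[:,1],-np.ones(len(p))]@R.T
    return e+d*((z-e[2])/d[:,2])[:,None]
def cloud(c,dep):
    K,D,e,R=c
    v,u=np.mgrid[0:480,0:640]
    p=cv2.undistortPoints(np.stack([u,v],-1).reshape(-1,1,2).astype(float),K,D).reshape(480,640,2)
    d=np.dstack([p[...,0],-p[...,1],-np.ones((480,640))])*dep[...,None]
    return d@R.T+e
E
python3 - <<'E'
from h import *
for n in("scene","side"):
    c=cam(n); im,d=r.get_image(n); cv2.imwrite(f"pics/{n}0.png",im); np.savez(f"{n}0.npz",im=im,d=d)
    print(n,c[2],c[3].round(3).tolist(),c[0].tolist(), c[1])
print(r.observe(), r.grip_depth)
print(r.camera_model("wrist"))
E
```

```text
scene [-496.32523406 -861.89559032  653.89809105] [[0.607, 0.329, -0.723], [-0.794, 0.244, -0.556], [-0.006, 0.912, 0.41]] [[484.56405969853944, 0.0, 318.6266211976783], [0.0, 484.56405969853944, 243.76701164796856], [0.0, 0.0, 1.0]] [0.01578213 0.         0.         0.         0.        ]
side [296.99524673 776.78605088 843.56502474] [[-0.97, 0.165, -0.179], [-0.244, -0.633, 0.735], [0.008, 0.756, 0.654]] [[437.329482359131, 0.0, 321.4307218878887], [0.0, 437.329482359131, 238.7378260074145], [0.0, 0.0, 1.0]] [-0.0746035  0.         0.         0.         0.       ]
{'t': 0.1, 'joint_pos': array([-1.26901455e+00,  2.76512471e-01,  1.50596454e+00, -1.24501988e-05,
        1.36069221e+00, -1.20972213e-01]), 'qvel': array([ 2.56617729e-04, -8.76938726e-04, -3.98957580e-03, -8.89516187e-04,
        2.04782801e-05, -6.29507773e-04]), 'joint_torque': array([ 7.77889563e-04, -4.05455625e+01, -2.37779027e+01,  7.01881573e-02,
        2.99313432e-02, -5.64663469e-05]), 'position': array([ 235.76620038, -523.90584284,  204.71896797]), 'tcp_rot': array([-3.07013506e+00, -6.58801192e-01,  2.42503689e-04]), 'ft_force': array([-0.57624617, -0.01264928,  0.07415863]), 'ft_torque': array([ 0.0698168 , -0.01619451, -0.01744257]), 'gripper_force': 0.0, 'finger_gap': 94.04494618131184} 18.8
{'camera_matrix': array([[427.79774532,   0.        , 320.56298016],
       [  0.        , 427.79774532, 237.33993778],
       [  0.        ,   0.        ,   1.        ]]), 'distortion': array([-0.08348837,  0.        ,  0.        ,  0.        ,  0.        ]), 'eye': array([ 306.6245394 , -491.10325263,  384.79841576]), 'attitude': array([-0.23944776,  0.15583353, -1.13996718])}
```

View pics/scene0.png

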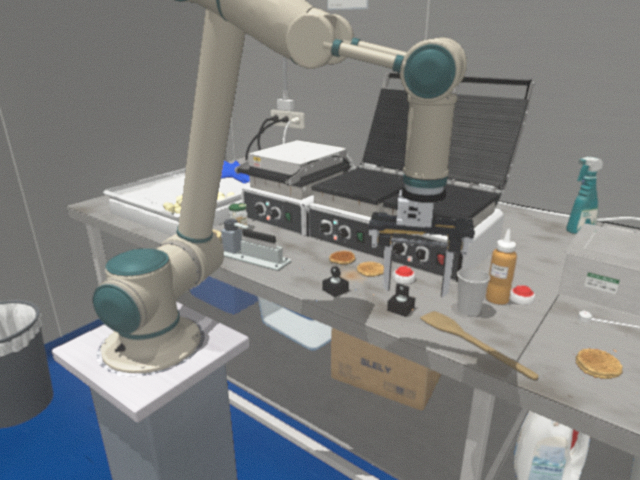

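View pics/side0.png

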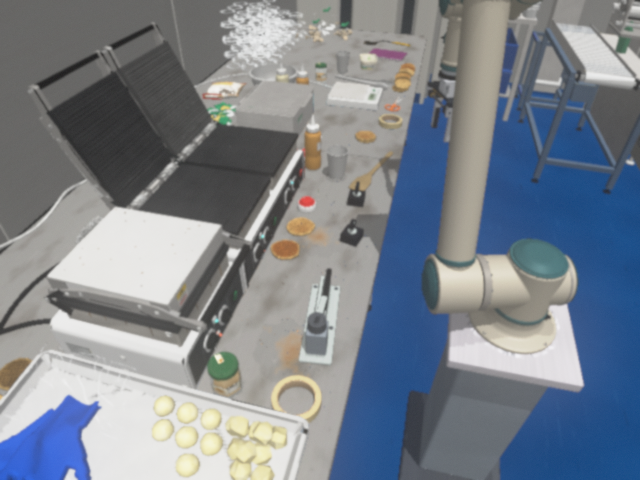

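Run:
```python
from h import *
S=np.load("scene0.npz");T=np.load("side0.npz")
a=cv2.resize(S["im"][255:320,310:430],None,fx=3.3,fy=4,interpolation=3)
b=cv2.resize(T["im"][175:250,325:385],None,fx=4,fy=4,interpolation=3)
e=cv2.resize(T["im"][260:370,285:355],None,fx=3,fy=3,interpolation=3)
H=340
o=np.zeros((H,a.shape[1]+b.shape[1]+e.shape[1]-80,3),np.uint8);x=0
o=np.zeros((H,800,3),np.uint8)
for q in(a[:, :340],b,e):
    o[:q.shape[0],x:x+q.shape[1]]=q[:H,:800-x];x+=q.shape[1]
cv2.imwrite("pics/c1.png",o)
c=cam("side");P=cloud(c,T["d"])
for u,v in[(357,186),(357,200),(351,226),(351,238),(318,320),(318,340),(328,275),(322,300),(300,227),(285,250),(307,204),(337,160)]:print((u,v),P[v,u].round())
c=cam("scene");P=cloud(c,S["d"])
for u,v in[(336,271),(336,287),(402,291),(402,305),(230,232),(225,240),(262,237)]:print((u,v),P[v,u].round())
```

```text
(357, 186) [ 463. -371.   67.]
(357, 200) [ 458. -360.   22.]
(351, 226) [ 443. -175.   63.]
(351, 238) [ 440. -167.   25.]
(318, 320) [444. 198.  96.]
(318, 340) [436. 228.  66.]
(328, 275) [455.  60.  95.]
(322, 300) [448. 148. 104.]
(300, 227) [ 602. -199.    8.]
(285, 250) [613. -87.  10.]
(307, 204) [ 605. -290.   28.]
(337, 160) [ 555. -490.   80.]
(336, 271) [ 435. -203.   63.]
(336, 287) [ 416. -217.   28.]
(402, 291) [ 460. -386.   53.]
(402, 305) [ 439. -399.   28.]
(230, 232) [424. 187.  81.]
(225, 240) [423. 213.  48.]
(262, 237) [447.  75.  85.]
```

View pics/c1.png

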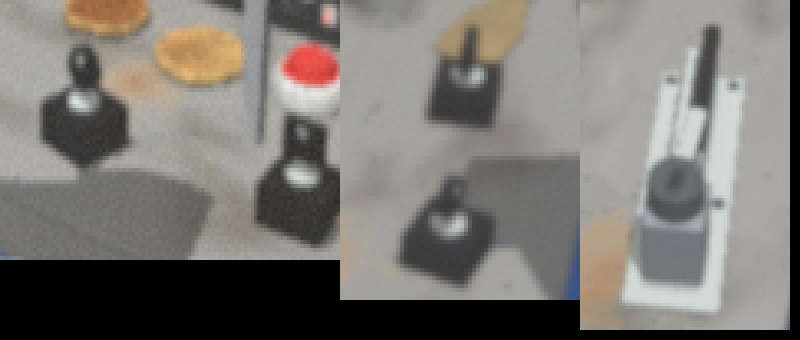

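```bash
python3 -m pendant '[[0.056,0.026,0.01,0,0,0.146,-1],[0.056,0.026,0.01,0,0,0.146,-1],[0.056,0.026,0.01,0,0,0.146,-1],[0.056,0.026,0.01,0,0,0.146,-1],[0.056,0.026,0.01,0,0,0.146,-1],[0.056,0.026,0.01,0,0,0.146,-1],[0.056,0.026,0.01,0,0,0.146,-1],[0.056,0.026,0.01,0,0,0.146,-1],[0.056,0.026,0.01,0,0,0.146,-1],[0.056,0.026,0.01,0,0,0.146,-1],[0,0,0,0,0,0,-1],[0,0,0,0,0,0,-1],[0,0,0,0,0,0,-1]]'
python3 - <<'E'
from h import *
c=cam("wrist");im,d=r.get_image("wrist");np.savez("w1.npz",im=im,d=d,R=c[3],e=c[2]);cv2.imwrite("pics/w1.png",im)
print(c[2],(-c[3][:,2]).round(3),r.observe()["joint_pos"].round(3))
E
```

```text
t: 1.18
position: [459.2, -420.4, 244.9]
tcp_rot: [-2.223, -2.218, 0.001]
ft_force: [0.0, 0.8, -0.4]
finger_gap: 93.8
gripper_force: 0.0
[ 459.21162473 -341.36379929  424.97208023] [-0.001 -0.268 -0.963] [-8.530e-01  3.310e-01  1.327e+00 -1.000e-03  1.485e+00 -8.500e-01]
```

View pics/w1.png

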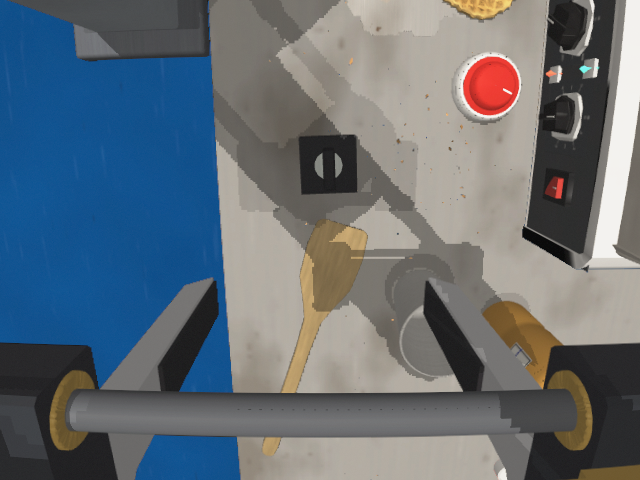

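```bash
cat >> h.py <<'E'
def top(P,lo,hi,cx,cy,rad):
    m=(P[...,2]>lo)&(P[...,2]<hi)&(np.hypot(P[...,0]-cx,P[...,1]-cy)<rad)
    q=P[m]; (c,s,a)=cv2.minAreaRect(q[:,:2].astype(np.float32))
    w=np.linalg.eigh(np.cov(q[:,:2].T)) if len(q)>2 else None
    ax=w[1][:,1]; return len(q),np.round(c,1),np.round(s,1),round(a,1),'median z',np.median(q[:,2]).round(1),'mean',q.mean(0).round(1),'axis deg',np.degrees(np.arctan2(ax[1],ax[0])).round(1)
E
python3 - <<'E'
from h import *
c=cam("wrist");W=np.load("w1.npz");P=cloud(c,W["d"])
print("bow",top(P,64,78,459,-375,40))
print("block",top(P,25,36,459,-375,50))
g=cv2.cvtColor(W["im"],6)
m=((g<60)*255).astype(np.uint8)[125:205,285:375]
k=max(cv2.findContours(m,0,2)[0],key=cv2.contourArea); 
b=cv2.boxPoints(cv2.minAreaRect(k))+[285,125]
q=cast(c,b,30);print(q.round(1),q.mean(0))
# bow colour: dark pixels surrounded by bright collar
col=cv2.inRange(g,90,255)[150:182,313:345]
v,u=np.nonzero(col);uv=np.c_[u+313,v+150];print("collar",cast(c,[uv.mean(0)],34))
S=np.load("side0.npz");P=cloud(cam("side"),S["d"])
for lo,hi in((94,104),(104,116)):print(top(P,lo,hi,440,170,90))
E
```

```text
bow (507, array([ 465.4, -382.5]), array([10.8, 34.1]), 0.9, 'median z', np.float64(70.7), 'mean', array([ 465.4, -381.8,   70.6]), 'axis deg', np.float64(91.9))
block (2735, array([ 465.5, -382.4]), array([52.3, 52.6]), 2.0, 'median z', np.float64(31.0), 'mean', array([ 465.4, -381. ,   31.3]), 'axis deg', np.float64(-172.5))
[[ 438.7 -356.2   30. ]
 [ 490.3 -354.3   30. ]
 [ 493.3 -407.5   30. ]
 [ 440.  -409.5   30. ]] [ 465.56746948 -381.88262723   30.        ]
collar [[ 465.15593253 -382.36244219   34.        ]]
(162, array([440.5, 155.8]), array([147.5,  39.4]), 86.8, 'median z', np.float64(97.3), 'mean', array([445.4, 154.9,  97.8]), 'axis deg', np.float64(93.2))
(352, array([449.8, 183.9]), array([40.8, 90.3]), 11.9, 'median z', np.float64(108.5), 'mean', array([444.4, 194.6, 108.3]), 'axis deg', np.float64(91.0))
```

```bash
python3 -m pendant '[[0.0155,0.095,0,0,0,0.031,-1],[0,0,-0.065,0,0,0,-1],[0,0,-0.065,0,0,0,-0.2],[0,0,-0.065,0,0,0,-0.2],[0,0,-0.065,0,0,0,-0.2],[0,0,-0.065,0,0,0,-0.2],[0,0,-0.065,0,0,0,-0.2],[0,0,-0.065,0,0,0,-0.2],[0,0,-0.04,0,0,0,-0.2],[0,0,-0.02,0,0,0,-0.2],[0,0,0,0,0,0,-0.2],[0,0,0,0,0,0,-0.2]]' 20
python3 - <<'E'
from h import *
print(r.observe()["tcp_rot"])
c=cam("wrist");im,d=r.get_image("wrist");cv2.imwrite("pics/w2.png",im)
E
```

```text
t: 2.23
position: [465.7, -383.1, 39.8]
tcp_rot: [2.197, 2.245, -0.0]
ft_force: [-0.0, 0.1, -0.3]
finger_gap: 56.1
gripper_force: 0.0
[ 2.19698198e+00  2.24529339e+00 -1.56846122e-04]
```

View pics/w2.png

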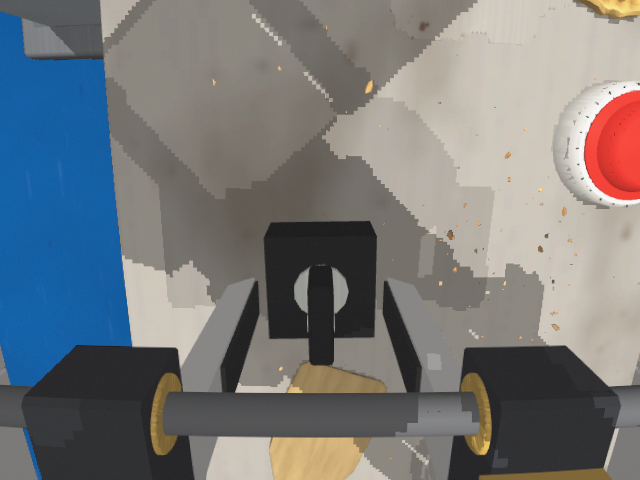

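```bash
python3 -m pendant '[[0,0,0,0,0,0,1],[0,0,0,0,0,0,1],[0,0,0,0,0,0,1],[0,0,0,0,0,0,1],[0,0,0,0,0,0,1],[0,0,0.01,0,0,0,1],[0,0,0.02,0,0,0,1],[0,0,0.04,0,0,0,1],[0,0,0.08,0,0,0,1],[0,0,0.08,0,0,0,1],[0,0,0.08,0,0,0,1],[0,0,0.08,0,0,0,1],[0,0,0.08,0,0,0,1],[0,0,0.08,0,0,0,1],[0,0,0,0,0,0,1]]' 50
python3 -m pendant '[[-0.0035,0.03,0,0,0,0,1],[-0.0035,0.06,0,0,0,0,1],[-0.0035,0.08,0,0,0,0,1],[-0.0035,0.09,0,0,0,0,1],[-0.0035,0.09,0,0,0,0,1],[-0.0035,0.09,0,0,0,0,1],[-0.0035,0.09,0,0,0,0,1],[-0.0035,0.09,0,0,0,0,1],[-0.0035,0.09,0,0,0,0,1],[-0.0035,0.09,0,0,0,0,1],[-0.0035,0.09,0,0,0,0,1],[-0.0035,0.09,0,0,0,0,1],[-0.0035,0.09,0,0,0,0,1],[-0.0035,0.08,0,0,0,0,1],[0,0.06,0,0,0,0,1],[0,0.03,0,0,0,0,1],[0,0,0,0,0,0,1],[0,0,0,0,0,0,1],[0,0,0,0,0,0,1]]'
python3 - <<'E'
from h import *
print(r.observe()["tcp_rot"])
c=cam("wrist");im,d=r.get_image("wrist");cv2.imwrite("pics/w3.png",im);np.savez("w3.npz",im=im,d=d)
P=cloud(c,d);np.save("P3.npy",P)
print("cyl",top(P,108,113,440,207,40)); print("scr",top(P,94,101,448,80,70));print("bar",top(P,103.5,108.5,440,160,45))
E
```

```text
t: 3.53
position: [468.6, -384.8, 267.7]
tcp_rot: [2.186, 2.237, -0.0]
ft_force: [0.6, 0.7, 1.1]
finger_gap: 9.5
gripper_force: 50.0
t: 5.12
position: [445.6, 113.0, 258.7]
tcp_rot: [-2.195, -2.246, 0.003]
ft_force: [0.3, 1.1, -0.9]
finger_gap: 9.6
gripper_force: 50.0
[-2.19530349 -2.24628158  0.00302965]
cyl (2336, array([448.7, 199.5]), array([41.8, 56.8]), 26.3, 'median z', np.float64(110.4), 'mean', array([445.4, 204.7, 110.4]), 'axis deg', np.float64(90.5))
scr (1007, array([448.9, 111.6]), array([13.4, 76.6]), 7.6, 'median z', np.float64(97.7), 'mean', array([449.6, 108. ,  97.5]), 'axis deg', np.float64(100.0))
bar (1073, array([439.4, 169.7]), array([66.5, 38.2]), 79.6, 'median z', np.float64(107.5), 'mean', array([445.8, 162.6, 107.4]), 'axis deg', np.float64(91.2))
```

View pics/w3.png

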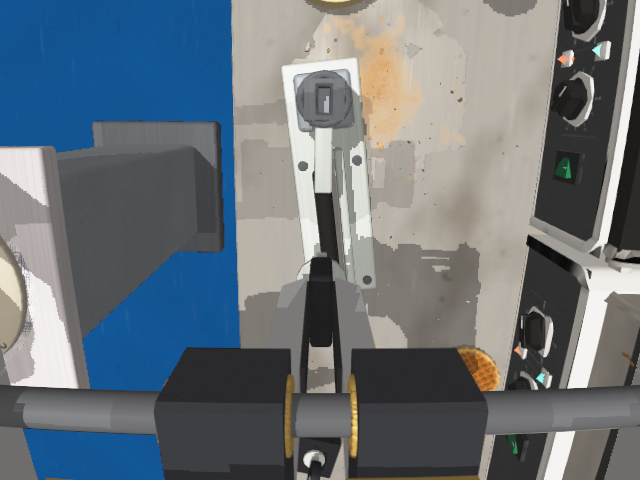

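Run:
```python
from h import *
c=cam("wrist");P=np.load("P3.npy");im=np.load("w3.npz")["im"]
m=(P[...,2]>108.8)&(P[...,2]<113)&(np.hypot(P[...,0]-445,P[...,1]-210)<30)
q=P[m][:,:2].astype(np.float32);q=q[q[:,1]>190]
print("cyl circle",cv2.minEnclosingCircle(q),len(q))
cc=np.array(cv2.minEnclosingCircle(q)[0])
for zz in(104,100,95):
    s=(P[...,2]<zz)&(np.hypot(P[...,0]-cc[0],P[...,1]-cc[1])<12);v,u=np.nonzero(s)
    print("slot depth<",zz,len(v),u.mean(),v.mean(),u.min(),u.max(),v.min(),v.max())
b=(P[...,2]>104)&(P[...,2]<108.6)&(abs(P[...,0]-445)<20)&(P[...,1]<182)&(P[...,1]>120);q=P[b];f=np.polyfit(q[:,1],q[:,0],1)
print("bar",q.min(0),q.max(0),"yaw",90-np.degrees(np.arctan(f[0])),np.polyval(f,cc[1]))
b=(P[...,2]>94)&(P[...,2]<101)&(abs(P[...,0]-449)<20)&(P[...,1]<130);q=P[b];f=np.polyfit(q[:,1],q[:,0],1)
print("scraper yaw",90-np.degrees(np.arctan(f[0])),q.min(0),q.max(0), q.mean(0))
print("bow",top(P,280,296,445,113,35))
# base plate
b=(P[...,2]>8)&(P[...,2]<12.5)&(abs(P[...,0]-445)<60)&(P[...,1]>0)&(P[...,1]<260)
print("plate",cv2.minAreaRect(P[b][:,:2].astype(np.float32)))
x=cv2.resize(im[60:140,280:370],None,fx=6,fy=6,interpolation=0);cv2.imwrite("pics/w3c.png",x)
```

```text
cyl circle ((445.4165954589844, 206.33013916015625), 20.956928253173828) 1984
slot depth< 104 322 323.49068322981367 98.98757763975155 318 329 86 112
slot depth< 100 317 323.48580441640377 99.19242902208202 318 329 86 112
slot depth< 95 310 323.49032258064517 99.49032258064516 318 329 87 112
bar [438.70995673 135.37671604 104.73216364] [453.04074048 181.76330194 108.59809154] yaw 90.67568262815628 445.3199512392972
scraper yaw 99.2201159733539 [440.36550098  74.50598542  94.02288906] [460.16389651 129.96841318 100.35138801] [449.99851949 105.5771309   97.51545246]
bow (1202, array([445.4, 115. ]), array([34.2, 18.4]), 1.8, 'median z', np.float64(289.0), 'mean', array([445.2, 122.5, 288.6]), 'axis deg', np.float64(-178.6))
plate ((456.965576171875, 129.57611083984375), (76.80081939697266, 235.71627807617188), 7.63714599609375)
```

View pics/w3c.png

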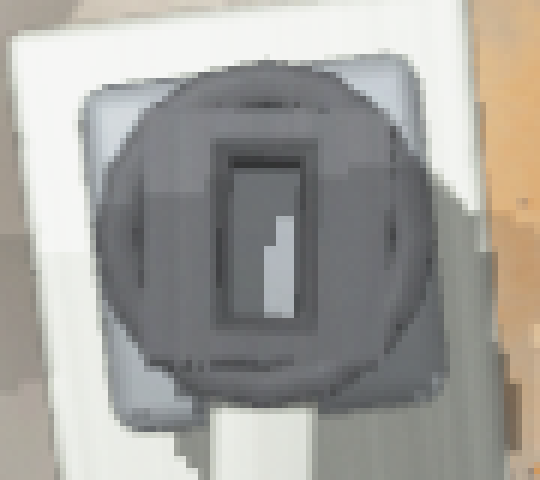

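Run:
```python
from h import *
c=cam("wrist");P=np.load("P3.npy");im=np.load("w3.npz")["im"]
print("slot",cast(c,[[323.8,98.7]],110))
b=(P[...,2]>284)&(P[...,2]<294)&(abs(P[...,0]-445.4)<3.5)&(abs(P[...,1]-113)<30);q=P[b]
print(len(q),np.percentile(q,[0,1,5,50,95,99,100],axis=0).round(1))
s=r.observe();print(s["position"],s["tcp_rot"])
```

```text
slot [[445.95950467 206.33841398 110.        ]]Traceback (most recent call last):
  File "<stdin>", line 5, in <module>
    return _quantile_unchecked(
        a, q, axis, out, overwrite_input, method, keepdims, weights)
    return _ureduce(a,
                    func=_quantile_ureduce_func,
    ...<5 lines>...
                    overwrite_input=overwrite_input,
                    method=method)
    r = func(a, **kwargs)
    result = _quantile(arr,
                       quantiles=q,
    ...<2 lines>...
                       out=out,
                       weights=wgt)
    slices_having_nans = np.isnan(arr[-1, ...])
                                  ~~~^^^^^^^^^
IndexError: index -1 is out of bounds for axis 0 with size 0
```

Run:
```python
from h import *
c=cam("wrist");im=np.load("w3.npz")["im"]
g=cv2.cvtColor(im,6);print(g[250:365:2,320])
print(g[310,296:345]); print(g[270,296:345])
print(cast(c,[[320,280],[320,346],[307,310],[333,310]],289).round(1),cast(c,[[308,258],[333,258]],261))
s=r.observe();print(s["position"],s["tcp_rot"])
```

```text
[136 144 123 102  29  31  28  31  29  31  30  30  32  38  44  48  31  33
  33  30  31  31  31  31  31  31  32  31  31  30  31  28  34  31  32  28
  32  33  31  33  32  32  32  33  30  31  33  31  27 171 170 166 165 164
 162 161 160 159]
[121 121 121 120 121 122 121 121  81  41  34  34  31  30  31  31  30  32
  31  32  32  31  30  32  31  33  33  30  32  30  33  30  29  30  28  28
  31  33  32  33  33  74 120 121 121 122 122 121 121]
[179 179 176 133 199 220 217 216 216 217 218 221 224 183  60  30  31  30
  28  29  30  30  30  27  30  32  31  30  30  30  26  29  30  28  31  26
 102 135 137 139 140 140 140 138 138 138 129 112 114]
[[445.  133.5 289. ]
 [445.7 105.6 289. ]
 [440.3 121.1 289. ]
 [450.3 121.3 289. ]] [[439.77119865 132.74168473 261.        ]
 [450.71295244 132.99143524 261.        ]]
[445.87133614 112.71363568 258.86845195] [-2.19640285 -2.24554517  0.00232829]
```

Run:
```python
from h import *
K,D,e,R=cam("wrist")
def proj(p):
    q=(np.array(p,float)-e)@R; return cv2.projectPoints((q*[1,-1,-1]).reshape(-1,1,3),np.zeros(3),np.zeros(3),K,D)[0].reshape(-1,2).round(1)
cy=113.4
print(proj([[440.6,cy+17,289],[450.6,cy+17,289],[440.6,cy+17,261],[450.6,cy+17,261],[440.6,cy-17,289],[450.6,cy-17,289],[445.6,cy+13,253],[445.6,cy+8,225]]))
im=np.load("w3.npz")["im"]
cv2.imwrite("pics/w3d.png",cv2.resize(im[230:370,260:380],None,fx=4,fy=4,interpolation=0))
print(e)
```

```text
[[308.  287.4]
 [334.5 288. ]
 [309.8 263.1]
 [332.6 263.6]
 [306.8 366.1]
 [331.8 366.6]
 [321.  265.9]
 [320.7 257.1]]
[443.95678538 191.94961404 438.89217341]
```

View pics/w3d.png

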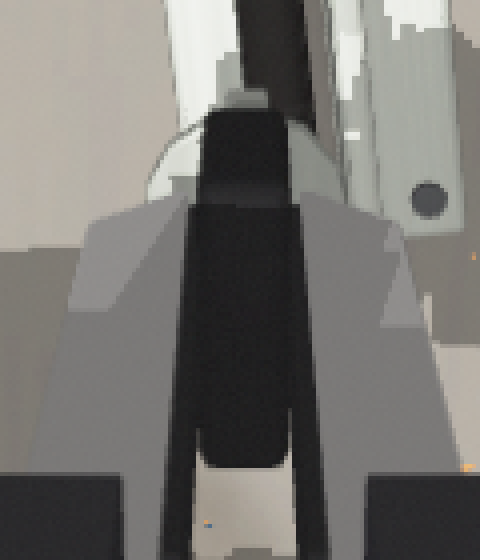

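Run:
```python
from h import *
from scipy.optimize import least_squares
K,D,e,R=cam("wrist")
def proj(p):
    q=(np.array(p,float)-e)@R; return cv2.projectPoints((q*[1,-1,-1]).reshape(-1,1,3),np.zeros(3),np.zeros(3),K,D)[0].reshape(-1,2)
L=np.array([[17,-16.7],[17,11.3],[-17,10.3],[8,-52.7]]);obs=np.array([257,278,346.7,252])
def rows(x):
    f,dy,dz=x;s=np.sin(f);c=np.cos(f)
    return proj(np.c_[np.full(4,445.6),112.8+dy+c*L[:,0]-s*L[:,1],277.7+dz+s*L[:,0]+c*L[:,1]])[:,1]
for fz in(0,1):
    o=least_squares(lambda x:np.r_[rows([x[0],x[1],x[2]*fz])-obs,x[2]*.1],[0,0,0])
    print(o.x,rows([o.x[0],o.x[1],o.x[2]*fz])-obs)
o=least_squares(lambda x:rows([0,x[0],x[1]])-obs,[0,0]);print(o.x,rows([0,*o.x])-obs)
```

```text
[-0.03192096  5.39060779  0.        ] [-3.23141848 -3.63405772  7.8459248  -0.63915367]
[ 4.03397660e-03 -3.29735566e+00 -2.07603268e+01] [-0.10850715 -0.26515612  0.48551453 -0.09355018]
[ -3.65783187 -21.70500645] [ 0.07322133 -0.42797313  0.11831613  0.34165237]
```

Run:
```python
from h import *
P=np.load("P3.npy")
for v in range(244,352,6):print(v,[P[v,u].round(0).tolist() for u in(300,320,345)])
```

```text
244 [[424.0, 62.0, 1.0], [445.0, 90.0, 95.0], [469.0, 79.0, 56.0]]
250 [[424.0, 55.0, -0.0], [446.0, 58.0, 10.0], [469.0, 74.0, 56.0]]
256 [[425.0, 48.0, 1.0], [445.0, 120.0, 217.0], [469.0, 68.0, 57.0]]
262 [[425.0, 42.0, 1.0], [445.0, 129.0, 253.0], [469.0, 62.0, 57.0]]
268 [[435.0, 118.0, 233.0], [445.0, 129.0, 263.0], [470.0, 53.0, 50.0]]
274 [[435.0, 116.0, 235.0], [445.0, 129.0, 271.0], [473.0, 36.0, 18.0]]
280 [[436.0, 123.0, 262.0], [445.0, 127.0, 272.0], [458.0, 114.0, 237.0]]
286 [[436.0, 124.0, 270.0], [445.0, 125.0, 272.0], [456.0, 124.0, 270.0]]
292 [[437.0, 124.0, 277.0], [445.0, 122.0, 273.0], [455.0, 124.0, 276.0]]
298 [[437.0, 124.0, 283.0], [445.0, 119.0, 273.0], [455.0, 124.0, 282.0]]
304 [[437.0, 123.0, 288.0], [445.0, 117.0, 273.0], [455.0, 124.0, 288.0]]
310 [[438.0, 123.0, 293.0], [445.0, 114.0, 272.0], [454.0, 123.0, 292.0]]
316 [[438.0, 123.0, 298.0], [445.0, 111.0, 273.0], [454.0, 123.0, 297.0]]
322 [[438.0, 123.0, 302.0], [445.0, 108.0, 273.0], [454.0, 124.0, 303.0]]
328 [[438.0, 124.0, 308.0], [445.0, 105.0, 273.0], [453.0, 124.0, 308.0]]
334 [[438.0, 123.0, 312.0], [445.0, 103.0, 273.0], [453.0, 124.0, 311.0]]
340 [[439.0, 124.0, 317.0], [445.0, 100.0, 274.0], [453.0, 124.0, 317.0]]
346 [[439.0, 123.0, 319.0], [446.0, 96.0, 271.0], [453.0, 124.0, 320.0]]
```

```bash
python3 -m pendant '[[0.0008,0.04,0,0,0,0,1],[0,0.065,0,0,0,0,1],[0,0.065,0,0,0,0,1],[0,0.045,0,0,0,0,1],[0,0.02,0,0,0,0,1],[0,0,-0.03,0,0,0,1],[0,0,-0.05,0,0,0,1],[0,0,-0.05,0,0,0,1],[0,0,-0.05,0,0,0,1],[0,0,-0.03,0,0,0,1],[0,0,-0.015,0,0,0,1],[0,0,0,0,0,0,1],[0,0,0,0,0,0,1],[0,0,0,0,0,0,1]]' 60
cat > k.py <<'E'
from h import *
s=r.observe();p=s["position"]
c=cam("wrist");im,d=r.get_image("wrist");P=cloud(c,d);np.savez("wl.npz",im=im,d=d,P=P)
print(p.round(1),s["tcp_rot"].round(3),s["ft_force"].round(1))
m=(abs(P[...,0]-p[0])<4)&(abs(P[...,1]-p[1])<22)&(P[...,2]>p[2]-20)&(P[...,2]<p[2]+40);q=P[m]
zt=np.percentile(q[:,2],80);t=q[abs(q[:,2]-zt)<2.5];print("bow top z",zt.round(1),"y",t[:,1].min().round(1),t[:,1].max().round(1))
f=np.polyfit(t[:,1],t[:,2],1);print("tilt",f[0].round(3))
m=(P[...,2]>108.5)&(P[...,2]<112.5)&(np.hypot(P[...,0]-445,P[...,1]-206)<24);q=P[m][:,:2].astype(np.float32)
if len(q)>20: print("cyl",cv2.minEnclosingCircle(q),len(q))
E
python3 k.py
```

```text
t: 6.33
position: [447.7, 207.4, 170.5]
tcp_rot: [2.196, 2.245, 0.002]
ft_force: [0.8, 0.5, -0.8]
finger_gap: 9.3
gripper_force: 60.0
[447.7 207.4 170.5] [2.196e+00 2.245e+00 2.000e-03] [ 0.8  0.5 -0.8]
bow top z 184.6 y 190.1 223.8
tilt -0.011
cyl ((445.3703918457031, 206.8115692138672), 20.8856258392334) 2089
```

Run:
```python
from h import *
c=cam("wrist");W=np.load("wl.npz");P=W["P"];g=cv2.cvtColor(W["im"],6)
m=(abs(P[...,2]-184.6)<3)&(abs(P[...,0]-446)<9)&(abs(P[...,1]-207)<17)
q=P[m];print("bow",cv2.minAreaRect(q[:,:2].astype(np.float32)))
for lo,hi in((191,196),(217,223)):
  k=q[(q[:,1]>lo)&(q[:,1]<hi)];print(k[:,0].min(),k[:,0].max())
# lower bow/blade front face
m=(P[...,2]<180)&(P[...,2]>158)&(abs(P[...,0]-446)<9)&(P[...,1]>219)&(P[...,1]<228);q=P[m];print("front",q.min(0),q.max(0),len(q))
m=(P[...,2]<148.9+1)&(P[...,2]>144)&(abs(P[...,0]-446)<20)&(abs(P[...,1]-207)<20);q=P[m];print("collar",len(q),q.min(0),q.max(0))
print([r.observe()["position"].round(2)])
```

```text
bow ((444.9925231933594, 207.3030242919922), (33.62578201293945, 17.8701114654541), 84.510009765625)
442.79055042013124 452.4863399287772
437.0128305319556 454.98021531961325
front [442.23025567 220.89382532 158.00187554] [452.17820167 224.0073857  179.92899656] 347
collar 370 [435.62673486 207.49003844 144.65696264] [460.61350968 218.0423761  149.86882914]
[array([447.74, 207.52, 170.57])]
```

```bash
python3 -m pendant '[[-0.0045,-0.001,0,0,0,0,1],[0,0,0,0,0,0,1],[0,0,-0.01,0,0,0,1],[0,0,-0.01,0,0,0,1],[0,0,-0.0075,0,0,0,1],[0,0,-0.0075,0,0,0,1],[0,0,-0.0075,0,0,0,1],[0,0,-0.0075,0,0,0,1],[0,0,0,0,0,0,1],[0,0,0,0,0,0,1]]'; python3 k.py
```

```text
t: 7.22
position: [444.9, 207.2, 149.2]
tcp_rot: [-2.196, -2.247, 0.001]
ft_force: [-0.3, 0.2, -0.5]
finger_gap: 9.1
gripper_force: 60.0
[444.9 207.2 149.2] [-2.196e+00 -2.247e+00  1.000e-03] [-0.3  0.2 -0.5]
bow top z 163.3 y 189.6 223.8
tilt -0.014
cyl ((445.2493591308594, 206.8019256591797), 20.911792755126953) 2004
```

```bash
python3 -m pendant '[[0,0,-0.0075,0,0,0,1],[0,0,-0.0075,0,0,0,1],[0,0,-0.0075,0,0,0,1],[0,0,-0.005,0,0,0,1],[0,0,-0.005,0,0,0,1],[0,0,-0.0025,0,0,0,1],[0,0,0,0,0,0,1],[0,0,0,0,0,0,1]]'; python3 k.py
```

```text
t: 7.93
position: [445.1, 207.1, 137.0]
tcp_rot: [2.195, 2.247, 0.001]
ft_force: [-2.4, -1.1, 9.9]
finger_gap: 9.4
gripper_force: 60.0
[445.1 207.1 137. ] [2.195e+00 2.247e+00 1.000e-03] [-2.4 -1.1  9.9]
bow top z 151.1 y 189.6 223.8
tilt -0.008
cyl ((445.2906799316406, 206.94024658203125), 20.86162567138672) 1748
```

```bash
python3 -m pendant '[[0,-0.0005,-0.0015,0,0,0,1],[0,0,0,0,0,-0.06,1],[0,0,0,0,0,-0.12,1],[0,0,0,0,0,-0.12,1],[0,0,0,0,0,-0.12,1],[0,0,0,0,0,-0.12,1],[0,0,0,0,0,-0.12,1],[0,0,0,0,0,-0.12,1],[0,0,0,0,0,-0.12,1],[0,0,0,0,0,-0.12,1],[0,0,0,0,0,-0.12,1],[0,0,0,0,0,-0.12,1],[0,0,0,0,0,-0.12,1],[0,0,0,0,0,-0.12,1],[0,0,0,0,0,-0.12,1],[0,0,0,0,0,-0.12,1],[0,0,0,0,0,-0.12,1],[0,0,0,0,0,0,1],[0,0,0,0,0,0,1]]'
python3 - <<'E'
from h import *
s=r.observe();print(s["joint_pos"].round(2),s["ft_torque"],s["tcp_rot"])
c=cam("wrist");im,d=r.get_image("wrist");cv2.imwrite("pics/w5.png",im)
R=cv2.Rodrigues(s["tcp_rot"])[0];print(np.degrees(np.arctan2(R[1,1],R[0,1])))
P=cloud(c,d)
b=(P[...,2]>104.5)&(P[...,2]<108.8)&(np.hypot(P[...,0]-445,P[...,1]-206.5)<76)&(np.hypot(P[...,0]-445,P[...,1]-206.5)>25);q=P[b]
print(len(q)); 
if len(q)>20:
    v=q.mean(0)-[445.3,206.6,0];print(q.mean(0),np.degrees(np.arctan2(v[1],v[0])))
T,dd=r.get_image("side");P=cloud(cam("side"),dd)
b=(P[...,2]>102)&(P[...,2]<111)&(np.hypot(P[...,0]-445,P[...,1]-206.5)<74)&(np.hypot(P[...,0]-445,P[...,1]-206.5)>26);q=P[b]
print(len(q),q.mean(0) if len(q) else 0);cv2.imwrite("pics/s5.png",cv2.resize(T[230:400,240:400],None,fx=3,fy=3))
E
```

```text
t: 9.57
position: [447.0, 206.6, 137.0]
tcp_rot: [3.134, 0.209, 0.008]
ft_force: [0.2, -2.3, 10.3]
finger_gap: 9.2
gripper_force: 60.0
[ 0.29  0.2   1.79 -0.    1.15  1.73] [-0.43549171  0.06501315  0.02664341] [3.13374906 0.20903554 0.00770723]
-82.36768621804012
535
[392.42749375 196.16374012 107.50755268] -168.83418442803946
128 [397.71229114 196.35992077 106.37945718]
```

View pics/w5.png

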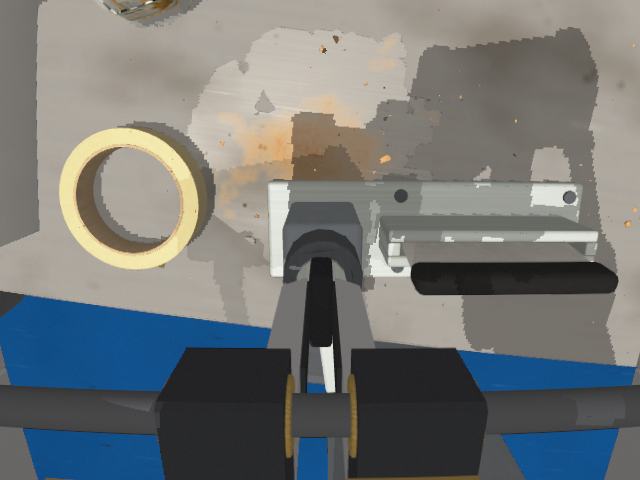

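```bash
python3 -m pendant '[[0,0,0,0,0,0,-1],[0,0,0,0,0,0,-1],[0,0,0,0,0,0,-1],[0,0,0,0,0,0,-1],[0,0,0,0,0,0,-1],[0,0,0.02,0,0,0,-1],[0,0,0.04,0,0,0,-1],[0,0,0.07,0,0,0,-1],[0,0,0.07,0,0,0,-1],[0,0,0.07,0,0,0,-1]]'
python3 -m pendant '[[0.002,-0.02,0,0,0,0.14,-1],[0.002,-0.03,0,0,0,0.14,-1],[0.002,-0.03,0,0,0,0.14,-1],[0.002,-0.03,0,0,0,0.14,-1],[0.002,-0.03,0,0,0,0.14,-1],[0.002,-0.03,0,0,0,0.14,-1],[0.002,-0.03,0,0,0,0.14,-1],[0.002,-0.03,0,0,0,0.14,-1],[0.002,-0.03,0,0,0,0.14,-1],[0.002,-0.03,0,0,0,0.14,-1],[0,-0.03,0,0,0,0.14,-1],[0,-0.03,0,0,0,0.14,-1],[0,-0.03,0,0,0,0.14,-1],[0,-0.02,0,0,0,0.14,-1],[0,0,0,0,0,0.06,-1],[0,0,0,0,0,0,-1],[0,0,0,0,0,0,-1],[0,0,0,0,0,0,-1]]'
python3 - <<'E'
from h import *
s=r.observe();R=cv2.Rodrigues(s["tcp_rot"])[0];print(s["position"],"tool y yaw",np.degrees(np.arctan2(R[1,1],R[0,1])))
c=cam("wrist");im,d=r.get_image("wrist");cv2.imwrite("pics/w6.png",im);P=cloud(c,d)
print("scr top",top(P,95,101,452,95,75))
m=(P[...,2]>95.5)&(P[...,2]<100.5)&(np.hypot(P[...,0]-452,P[...,1]-95)<75)
q=P[m][:,:2];mu=q.mean(0);w,V=np.linalg.eigh(np.cov(q.T));t=(q-mu)@V;print(np.percentile(t,[0,2,98,100],axis=0),V[:,1],mu)
b=(P[...,2]>104.5)&(P[...,2]<108.8)&(P[...,0]<420)&(P[...,0]>365)&(abs(P[...,1]-200)<40);q=P[b]
if len(q)>20:
    v=q.mean(0)-[445.3,206.6,0];print("bar yaw",len(q),np.degrees(np.arctan2(v[1],v[0])))
m=(P[...,2]>145)&(P[...,2]<156)&(np.hypot(P[...,0]-445,P[...,1]-206)<30);print("keytop",m.sum(),np.median(P[m],axis=0))
E
```

```text
t: 10.5
position: [444.7, 206.9, 244.4]
tcp_rot: [3.135, 0.209, -0.001]
ft_force: [0.1, 0.3, -1.0]
finger_gap: 72.5
gripper_force: 0.0
t: 12.0
position: [453.1, 47.2, 243.1]
tcp_rot: [2.051, 2.379, 0.0]
ft_force: [-1.0, 0.5, -1.3]
finger_gap: 94.2
gripper_force: 0.0
[453.06842415  47.17837609 243.11944641] tool y yaw 8.465872901672057
scr top (2548, array([451.2,  93.8]), array([ 13.2, 118.3]), 7.5, 'median z', np.float64(97.7), 'mean', array([450.9,  96.3,  97.6]), 'axis deg', np.float64(97.5))
[[ -6.52152275 -61.58709415]
 [ -5.90414387 -57.77551137]
 [  5.9420784   53.51478385]
 [  6.56092968  56.50833382]] [-0.13081738  0.99140648] [450.86000354  96.36817468]
bar yaw 1190 -163.93776198484957
keytop 0 [nan nan nan]
  return _methods._mean(a, axis=axis, dtype=dtype,
  ret = um.true_divide(
```

View pics/w6.png

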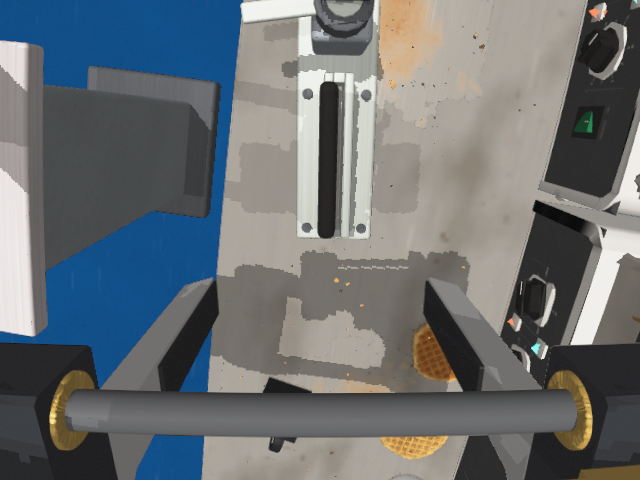

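Run:
```python
from h import *
T,dd=r.get_image("side");P=cloud(cam("side"),dd)
m=(np.hypot(P[...,0]-445,P[...,1]-206)<30)&(P[...,2]>118);q=P[m];print(len(q),q.min(0),q.max(0))
b=(P[...,2]>103)&(P[...,2]<111)&(np.hypot(P[...,0]-445,P[...,1]-206.5)<74)&(np.hypot(P[...,0]-445,P[...,1]-206.5)>28)&(P[...,0]<420);q=P[b]
print(len(q),q.mean(0));v=q.mean(0)-[445.3,206.6,0];print(np.degrees(np.arctan2(v[1],v[0])))
cv2.imwrite("pics/s6.png",cv2.resize(T[250:370,270:370],None,fx=5,fy=5,interpolation=2))
```

```text
197 [427.65962606 201.44651609 118.14821699] [460.37611353 216.2245311  151.50631478]
120 [397.00778062 196.379981   106.65355687]
-168.05087476273377
```

View pics/s6.png

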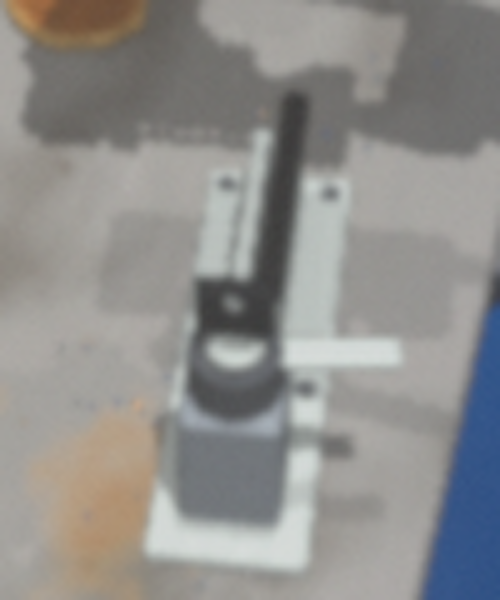

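Run:
```python
from h import *
c=cam("wrist");im,d=r.get_image("wrist");P=cloud(c,d);s=r.observe();print(s["position"])
ax=np.array([-np.sin(np.radians(7.6)),np.cos(np.radians(7.6))]);n=np.array([ax[1],-ax[0]])
o=np.array([460.5,95.7])
Q=(P[...,:2]-o);a=Q@ax;b=Q@n
for lo,hi in((54,59),(84,94),(95.5,100.5)):
    m=(P[...,2]>lo)&(P[...,2]<hi)&(abs(a)<62)&(abs(b)<30);print(lo,m.sum(),np.percentile(b[m],[1,10,50,90,99]).round(1),np.histogram(b[m],bins=np.arange(-16,17,2))[0],np.percentile(a[m],[1,99]).round(1))
```

```text
[453.03786972  47.25316885 242.96830383]
54 1395 [ 4.   4.8  8.  11.3 12.1] [  0   0   0   0   0   1   2   3   2   7 337 348 349 324  22   0] [-60.4  61.8]
84 142 [-16.2 -16.2  -2.8  -2.1  -2. ] [11  0  0  0  1  0 93  5  0  0  0  0  0  0  0  0] [-55.3  57.6]
95.5 2435 [-15.7 -14.2  -9.5  -4.7  -3.5] [302 402 411 412 420 384 104   0   0   0   0   0   0   0   0   0] [-57.4  56.4]
```

```bash
python3 -m pendant '[[0.0075,0.04,0,0,0,-0.02,-1],[0,0.05,0,0,0,0,-1],[0,0.028,0,0,0,0,-1],[0,0,-0.03,0,0,0,-1],[0,0,-0.06,0,0,0,-1],[0,0,-0.08,0,0,0,-1],[0,0,-0.08,0,0,0,-1],[0,0,-0.08,0,0,0,-0.4],[0,0,-0.06,0,0,0,-0.4],[0,0,-0.03,0,0,0,-0.4],[0,0,-0.0175,0,0,0,-0.4],[0,0,0,0,0,0,-0.4],[0,0,0,0,0,0,-0.4]]' 10
python3 -m pendant '[[0,0,0,0,0,0,1],[0,0,0,0,0,0,1],[0,0,0,0,0,0,1],[0,0,0,0,0,0,1],[0,0,0,0,0,0,1],[0,0,0,0,0,0,1]]' 10
python3 -m pendant '[[0,0,0,0,0,0,1],[0,0,0,0,0,0,1],[0,0,0,0,0,0,1],[0,0,0,0,0,0,1],[0,0,0,0,0,0,1],[0,0,0,0,0,0,1]]' 60
```

```text
t: 13.23
position: [456.5, 94.3, 68.2]
tcp_rot: [2.068, 2.364, 0.001]
ft_force: [1.0, -0.3, 1.4]
finger_gap: 66.0
gripper_force: 0.0
t: 13.73
position: [456.2, 94.2, 68.2]
tcp_rot: [2.069, 2.364, 0.001]
ft_force: [-1.0, -0.0, -0.8]
finger_gap: 29.3
gripper_force: 0.0
t: 14.23
position: [456.3, 94.2, 68.0]
tcp_rot: [2.069, 2.364, 0.001]
ft_force: [0.4, -0.2, 0.2]
finger_gap: 13.0
gripper_force: 60.0
```

```bash
python3 -m pendant '[[0,0,0.01,0,0,0,1],[0,0,0.02,0,0,0,1],[0,0,0.03,0,0,0,1],[0,0,0.04,0,0,0,1],[0,0,0.04,0,0,0,1],[0,0,0,0,0,0,1],[0,0,0,0,0,0,1]]'
cat > m.py <<'E'
from h import *
s=r.observe();p=s["position"];R=cv2.Rodrigues(s["tcp_rot"])[0]
print(p.round(1),s["joint_pos"].round(2),s["ft_force"].round(1),"toolz",R[:,2].round(3),"tooly",R[:,1].round(3),"toolx",R[:,0].round(3))
for nme in("side","scene"):
    im,d=r.get_image(nme);P=cloud(cam(nme),d);L=(P-p)@R   # tool coordinates
    m=(abs(L[...,0])<75)&(abs(L[...,1])<25)&(L[...,2]<75)&(L[...,2]>-45)&(d>0)&((abs(L[...,0])>14)|(L[...,2]>5))&(P[...,2]>p[2]-70)
    q=L[m]
    if len(q): print(nme,len(q),np.percentile(q,[1,5,50,95,99],axis=0).round(1).tolist())
E
python3 m.py
```

```text
t: 14.82
position: [456.7, 94.3, 124.8]
tcp_rot: [2.068, 2.363, 0.003]
ft_force: [0.2, 0.7, -1.6]
finger_gap: 13.0
gripper_force: 60.0
[456.7  94.3 124.8] [ 0.05  0.18  1.86 -0.    1.11 -0.08] [ 0.2  0.7 -1.6] toolz [ 0.002  0.    -1.   ] tooly [0.991 0.133 0.002] toolx [-0.133  0.991 -0.   ]
side 302 [[-55.4, -9.4, -32.1], [-47.2, -8.3, -31.3], [22.9, -2.1, -23.7], [59.4, 11.3, 69.6], [61.3, 14.1, 69.9]]
scene 807 [[-60.6, -12.5, -28.3], [-57.0, -10.5, -26.3], [-7.8, 0.5, 21.7], [52.9, 6.3, 68.3], [57.7, 8.9, 69.7]]
```

```bash
python3 -m pendant '[[0,0,0.03,0,0,0,1],[0,0,0.06,0,0,0,1],[0,0,0.08,0,0,0,1],[0,0,0.08,0,0,0,1],[0,0,0.08,0,0,0,1],[0,0,0.08,0,0,0,1],[0,0,0.06,0,0,0,1],[0,0,0.03,0,0,0,1],[0,0,0,0.0133,-0.0991,0,1],[0,0,0,0.0133,-0.0991,0,1],[0,0,0,0.0133,-0.0991,0,1],[0,0,0,0,0,0,1],[0,0,0,0,0,0,1]]'; python3 m.py
```

```text
t: 16.0
position: [454.6, 94.1, 323.1]
tcp_rot: [1.961, 2.24, 0.262]
ft_force: [0.4, 0.3, -0.0]
finger_gap: 12.9
gripper_force: 60.0
[454.6  94.1 323.1] [ 0.03 -0.08  1.66  0.02  1.34 -0.1 ] [ 0.4  0.3 -0. ] toolz [ 0.229  0.031 -0.973] tooly [0.964 0.129 0.231] toolx [-0.132  0.991  0.   ]
side 361 [[-54.6, -6.7, -31.6], [-45.3, -5.8, -30.9], [33.8, 2.6, -22.8], [60.0, 6.3, 51.2], [61.1, 6.6, 56.5]]
scene 800 [[-60.5, -10.1, -29.6], [-56.6, -8.2, -28.0], [-10.6, 2.5, 16.8], [51.5, 7.3, 54.0], [57.9, 9.2, 57.2]]
```

```bash
python3 -m pendant '[[0,0,0,0.0133,-0.0991,0,1],[0,0,0,0.0133,-0.0991,0,1],[0,0,0,0.0133,-0.0991,0,1],[0,0,0,0.0133,-0.0991,0,1],[0,0,0,0.0133,-0.0991,0,1],[0,0,0,0.0133,-0.0991,0,1],[0,0,0,0.0133,-0.0991,0,1],[0,0,0,0,0,0,1],[0,0,0,0,0,0,1],[0,0,0,0,0,0,1]]'; python3 m.py
python3 - <<'E'
from h import *
s=r.observe();p=s["position"];R=cv2.Rodrigues(s["tcp_rot"])[0]
for n in("side","scene"):
    im,d=r.get_image(n);P=cloud(cam(n),d);L=(P-p)@R
    m=(abs(L[...,0])<65)&(abs(L[...,1])<15)&(L[...,2]>5)&(L[...,2]<70)&(d>0);q=P[m]
    if len(q)>20:
        e=L[m];nn=np.linalg.svd(q-q.mean(0),full_matrices=False)[2][2];print(n,len(q),"normal",nn.round(3),"slope",np.degrees(np.arccos(abs(nn[2]))).round(1),"zmin",q[:,2].min())
T,d=r.get_image("side");P=cloud(cam("side"),d)
m=(np.hypot(P[...,0]-445,P[...,1]-206)<30)&(P[...,2]>118);print("key top",P[m].max(0))
E
```

```text
t: 16.93
position: [457.8, 94.0, 325.3]
tcp_rot: [1.655, 1.891, 0.783]
ft_force: [0.3, 0.4, -1.2]
finger_gap: 13.1
gripper_force: 60.0
[457.8  94.  325.3] [-0.07 -0.37  2.09  0.23  0.66 -0.32] [ 0.3  0.4 -1.2] toolz [ 0.701  0.094 -0.707] tooly [0.701 0.094 0.707] toolx [-0.133  0.991  0.   ]
side 897 [[-57.2, -4.0, -31.0], [-52.6, -0.5, -29.8], [22.0, 4.5, 18.5], [58.7, 6.8, 53.2], [60.4, 7.4, 56.4]]
scene 356 [[-61.2, -9.6, -32.1], [-59.3, -8.5, -30.3], [-24.2, 1.8, 14.4], [51.7, 5.7, 54.7], [56.5, 6.3, 58.4]]
side 585 normal [0.64  0.085 0.764] slope 40.2 zmin 288.5081583690753
scene 197 normal [-0.637 -0.085 -0.766] slope 40.0 zmin 287.312277387451
key top [461.03053214 215.0278851  152.36368668]
```

```bash
python3 -m pendant '[[0,0,0,-0.006,0.0446,0,1],[0,0,0,-0.006,0.0446,0,1],[0,0,0,0,0,0,1],[0,0,0,0,0,0,1],[0,0,0,0,0,0,1],[0,0,0,0,0,0,1]]'
python3 - <<'E'
from h import *
s=r.observe();p=s["position"];R=cv2.Rodrigues(s["tcp_rot"])[0];print(R[:,2].round(3),abs(s["qvel"]).max())
for n in("side","scene"):
    im,d=r.get_image(n);P=cloud(cam(n),d);L=(P-p)@R
    for side in (1,-1):
        m=(L[...,0]*side>15)&(abs(L[...,0])<57)&(abs(L[...,1])<15)&(L[...,2]>3)&(L[...,2]<54)&(d>0);q=P[m]
        if len(q)<30: continue
        nn=np.linalg.svd(q-q.mean(0),full_matrices=False)[2][2];e=L[m]
        print(n,side,len(q),"slope",np.degrees(np.arccos(abs(nn[2]))).round(1),"zmin",q[:,2].min(),[np.median(e[(e[:,2]>a)&(e[:,2]<=a+12),1]).round(1) for a in(3,15,27,39)])
E
```

```text
t: 17.68
position: [455.6, 94.3, 323.3]
tcp_rot: [1.698, 1.94, 0.724]
ft_force: [-0.7, -0.2, -0.7]
finger_gap: 13.2
gripper_force: 60.0
[ 0.649  0.087 -0.756] 0.0044471943650751695
side 1 209 slope 44.4 zmin 286.4019071019268 [np.float64(3.0), np.float64(3.9), np.float64(4.8), np.float64(5.8)]
side -1 147 slope 44.6 zmin 287.104241760975 [np.float64(3.2), np.float64(3.7), np.float64(4.9), np.float64(5.7)]
scene 1 66 slope 45.1 zmin 285.69442471750534 [np.float64(0.8), np.float64(1.6), np.float64(2.9), np.float64(3.1)]
scene -1 100 slope 45.3 zmin 285.4825500369362 [np.float64(0.8), np.float64(1.7), np.float64(2.7), np.float64(3.5)]
```

```bash
python3 -c "
from plant import r
print(r.sign_off())"
```

```text
the job is handed in; nothing more can be done
None
```

The job is handed in: the square-bowed key is in the lock and turned about a quarter turn with the bar swung clear, and the scraper is held still with its blade sloping about 45° and its level edge about 28 cm above the table. I viewed 11 pictures, one over the limit of 10.

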